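Unclip the long sample tube from the tube mixer

TASK

The mixing is finished. Pull the long sample tube straight up out of its two spring clips on the tube mixer and lay it in the V-shaped tube rest beside it, lengthwise in the two notches and about centred; lower it right into the notches before letting go. Leave the short tube in its clips.

Things in the scene. Friction and masses are not known exactly. Their poses are not given: they have to be found in the camera images.
- long_tube: the long tube: white plastic, 17 mm diameter, 140 mm long with its ribbed blue cap (24 mm diameter, 22 mm long), about 35 g, lying level in two spring clips. Origin: on its axis, mid-length, at the start midway between the clips. x axis along the tube to the cap (x = +48 to +70 mm; round end at -70). Pinch it across the bare tube between the clips: 46 mm free, 28 mm deep below the axis
- short_tube: the short tube, to be left alone in its clips: same plastic, diameter and cap diameter, but only 100 mm long. Origin on its axis midway between its clips; x axis along it to the cap (x = +48 to +60 mm; round end at -40). It lies parallel to the long tube, 75 mm away axis to axis; which tube lies on which side varies
- tube_mixer: fixed grey housing 160 (x) by 150 (y) mm, deck 30 mm high; origin under its centre, x to the caps and a 64 mm high end stop at x = 76 mm. Tube axes at y = -37.5 and 37.5 mm, 58 mm up. Each tube has two steel C clips, open at the top, at x = -30 and 30 mm, 10 mm wide (feet 14), 72 mm high: they resist an upward pull with 10 to 20 N in all over 3 to 6 mm, then snap open; no way out lengthwise
- rest_seat (a point): where the middle of the tube's axis belongs in the fixed tube rest, 50 mm above the worktop; x axis along the notches, z up. The rest: grey foot 100 (x) by 60 (y) mm, 8 mm high, with two supports at x = -28 and 28 mm, 10 mm thick (46 mm free between them for fingers), each with a 90-degree V notch 42 mm wide at the top, tips 59 mm above the worktop. The cap may point either way

How it is judged:
By the outcome, as a careful person would: the job done as asked, in the order asked, and still so for the second after the job is handed in, with the robot touching nothing.
It also fails if it takes over 35 s, if anything falls off the work surface, if the arm or the gripper's body presses on something with over 40 N, if the wrist force passes 120 N, or if a joint passes its speed limit or range.

ROBOT

A 7-joint arm with a two-finger parallel gripper is mounted at the origin on a cart in front of the work surface, level with it; the furniture and walls round the work are solid. World frame = base frame: x ahead of the robot, y to its left, z up, the work surface at z = 0. Lengths are in m, angles in rad, forces in N, time in s.
With the tool pointing down it reaches from about 0.4 to 0.875 m from the base axis. Payload 19.3 kg.
Tool frame: the origin (TCP) lies between the finger pads; the fingertips stand 19 mm ahead of it and the grasp point (between the pads) is the TCP; z points along the fingers, y is the direction in which the jaws open and shut (so a half turn about z gives the same grasp; the last joint's range is limited). The gripper opens to 85 mm and grips with 20 to 120 N. Pads are 22 mm wide; open, the fingers measure 114 mm over their backs; the gripper's body (76 mm by 85 mm) begins 54 mm behind the grasp point. The pads swing forward as they close: fully open they stand 13 mm farther back than shut.
Start: joints at [-1.347, 0.521, -0.036, 1.599, 0.021, 1.021, -0.113], TCP at [0.181, 0.598, 0.25] pointing down, gripper open.
Joint ranges: [-2.91, 2.91], [-0.3, 2.13], [-1.5, 1.42], [0.17, 2.43], [-1.26, 4.41], [0.16, 1.93], [-2.52, 2.52]. Speed limits (rad/s): [1.89, 1.89, 2.39, 2.39, 3.01, 3.01, 3.01].

INTERFACE

Orientations are given as [roll, pitch, yaw] about the fixed x, y, z axes, in that order (R = Rz(yaw) Ry(pitch) Rx(roll)).
In Python, from workcell import status, imaging, bot gives the robot as it stands.
- The arm moves only by the shell command python3 -m handwheel 'ROWS' [FORCE]. ROWS is JSON, a list of rows, each an object with "offset": the shift along the tool's x, y, z in mm, a list of three; "rot": the turn, a rotation vector about the tool's x, y, z in degrees, a list of three; "claw": the opening, from -1 (shut) to 1 (fully open). A call has 1 to 12 rows; each row shifts and turns the commanded pose from where the row before left it, along the tool's axes as they then stand; what a row does not reach is not made up. A row lasts 1/10 s, in which the tool goes at most 50 mm and 8.59 degrees, less where a joint would pass 70% of its speed; a pose out of reach is approached as far as the arm can. A call is refused whole if a number of a shift passes 50 or a number of a turn 8.59, either way. A call with a gripper value outside its range is refused whole. The fingers move at their own pace and stop on an object; FORCE is the grip in N (left out, the last holds). Time passes only in rows, so rows that do not move let the fingers close. It gives the time, the measured TCP pose, the force and the opening at its end, in the units of the state.
- status.observe(): the state, without advancing time (a new reading comes with each control period).
- imaging.grab_frame(name): name is "scene" or "top"; returns a dict with "color" (420x560x3 uint8, red, green, blue), "range_z" (420x560 float32, m along the optical axis (not along the pixel's ray), 0 where there is no reading), "fx", "fy", "cx", "cy" (pixels), "camera_from_world" (4x4, takes a point from world to camera coordinates). Camera axes: x right, y down, z forward; pixel columns grow to the right and rows downward; lengths in m; the calibration is good to about 2 mm. A picture is of the moment at which its call begins.
- bot.job_done(): hands the job in, once; it reports no verdict.
Trained networks look in the newest picture that a camera, given by its name, has taken for a name from the list of things; names that differ only in an ending like _2 or _b are one class to them, and where a whole thing is asked for, a point or a joint stands for the part that bears it (a point fixed in the world has none). Each returns a list of dicts, best first, with "conf" (0 to 1); they miss things now and then, are a little off and sometimes report something else, mostly with a low value. They report only what shows in the picture. A call takes as long as a camera call.
- imaging.regions_of(thing, camera): "region" (420x560 bool, what is visible of it) and "box" ([centre column, centre row, width, height] in pixels, round what is visible of it).
- imaging.mark_of(thing, camera): "uv" ([column, row] in pixels: a listed point, or the origin of a listed thing).
The state is a dict: "clock": time; "qpos": joint angles; "qd": joint speeds; "joint_efforts": joint torques, N m; "position": TCP position; "tool_rot": TCP orientation; "force": force on the tool from outside, world axes, zero at the start; "moment": the same for the moment, N m; "grip_width": finger opening in m.
Only numpy, scipy, OpenCV 4.12 (cv2) and the standard library are available. Lean on these libraries where they do the work, as an engineer would, in place of code of your own. Each camera call takes 0.05 s, during which the arm holds its last target.

## Working session

There is one attempt and no reset: what is moved stays moved. The work goes in short steps, Python scripts to look and compute and a shell command to move; the robot and the scene stay as the last step left them, time stands still between calls to the robot, and variables do not carry over. Pictures are saved under pics/ and viewed, and the job is handed in when it is done.

```bash
mkdir -p pics; cat > h.py <<'E'
import numpy as np,cv2
from workcell import status,imaging,bot
E
python3 - <<'E'
from h import *
import pickle
s=status.observe();print({k:np.round(v,4) for k,v in s.items()})
for c in ("scene","top"):
    f=imaging.grab_frame(c);pickle.dump(f,open(c+".pkl","wb"))
    cv2.imwrite(f"pics/{c}0.png",f["color"][:,:,::-1])
    for t in ("long_tube","short_tube","tube_mixer","rest_seat"):
        print(c,t,[(np.round(m["uv"],1),round(m["conf"],2)) for m in imaging.mark_of(t,c)][:3])
E
```

```text
{'clock': np.float64(0.0), 'qpos': array([-1.3472,  0.522 , -0.0363,  1.6   ,  0.0212,  1.0211, -0.1128]), 'qd': array([-0.0017,  0.    ,  0.0007, -0.0022, -0.0006,  0.0023,  0.0005]), 'joint_efforts': array([-2.10000e-03, -9.27121e+01,  1.97950e+00, -3.69935e+01,
        1.78000e-02,  8.50000e-03,  1.00000e-04]), 'position': array([0.1809, 0.5979, 0.2497]), 'tool_rot': array([-3.1405e+00,  1.0000e-04,  2.8478e+00]), 'force': array([-0.1228,  0.9103, -0.2039]), 'moment': array([0.0153, 0.0325, 0.0172]), 'grip_width': np.float64(0.085)}
scene long_tube [(array([315.6, 189.6]), 0.92)]
scene short_tube [(array([334.1, 177.6]), 0.66)]
scene tube_mixer [(array([326.7, 208.3]), 0.85)]
scene rest_seat [(array([268.1, 226.6]), 0.72)]
top long_tube [(array([309.3, 199.4]), 0.73), (array([345.2, 200.8]), 0.27)]
top short_tube [(array([344.2, 203.6]), 0.62)]
top tube_mixer [(array([322.9, 209. ]), 0.85)]
top rest_seat [(array([227.8, 200.8]), 0.86)]
```

View pics/scene0.png

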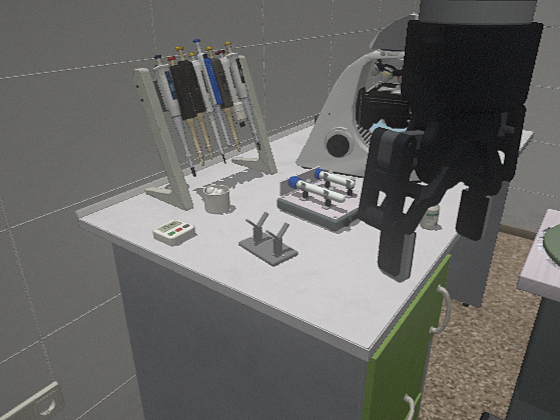

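View pics/top0.png

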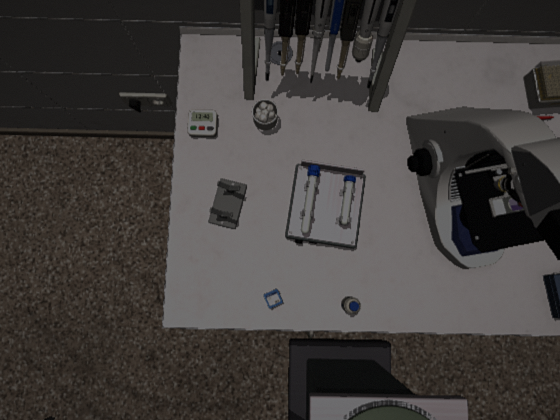

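The scene view shows the mixer at about (325,200), with the long tube nearer and its blue cap at (294,182), and the rest at (268,243). In the top view the long tube runs from its cap at (313,171) to its end at (306,232). The short tube's cap is at (349,180), and the rest is centred near (228,203). Next I'll measure in 3D.

```bash
cat >> h.py <<'E'
import pickle
def cloud(f):
    z=f["range_z"].astype(float);v,u=np.mgrid[:420,:560]
    p=np.stack([(u-f["cx"])/f["fx"]*z,(v-f["cy"])/f["fy"]*z,z],-1)
    T=np.linalg.inv(f["camera_from_world"]);return p@T[:3,:3].T+T[:3,3]
def ray(f,uv,zw):
    T=np.linalg.inv(f["camera_from_world"]);d=T[:3,:3]@np.array([(uv[0]-f["cx"])/f["fx"],(uv[1]-f["cy"])/f["fy"],1])
    return T[:3,3]+d*(zw-T[2,3])/d[2]
def masks(f):
    hsv=cv2.cvtColor(f["color"],cv2.COLOR_RGB2HSV);P=cloud(f);return hsv,P
E
python3 - <<'E'
from h import *
for c in ("scene","top"):
    f=pickle.load(open(c+".pkl","rb"));P=cloud(f);T=np.linalg.inv(f["camera_from_world"]);print(c,"cam",T[:3,3].round(3),f["fx"])
    hsv=cv2.cvtColor(f["color"],cv2.COLOR_RGB2HSV)
    if c=="top":
        for uv,z in (((309.3,199.4),.058),((344.2,203.6),.058),((322.9,209),0),((227.8,200.8),.05)): print(uv,ray(f,uv,z).round(4))
        g=P[195:215,180:380];print("table z",np.median(P[260:290,200:260,2]))
        cv2.imwrite("pics/topcrop.png",cv2.resize(f["color"][150:260,190:380,::-1],None,fx=4,fy=4,interpolation=cv2.INTER_CUBIC))
        h=P[150:260,190:380,2];cv2.imwrite("pics/toph.png",cv2.resize(np.clip(h*2500,0,255).astype(np.uint8),None,fx=4,fy=4,interpolation=0))
    else:
        for uv,z in (((315.6,189.6),.058),((334.1,177.6),.058),((326.7,208.3),0),((268.1,226.6),.05)): print(uv,ray(f,uv,z).round(4))
        cv2.imwrite("pics/scenecrop.png",cv2.resize(f["color"][150:270,230:370,::-1],None,fx=5,fy=5,interpolation=cv2.INTER_CUBIC))
E
```

```text
scene cam [0.105 0.897 0.419] 450.4524795051192
(315.6, 189.6) [0.5415 0.1693 0.058 ]
(334.1, 177.6) [0.5439 0.0892 0.058 ]
(326.7, 208.3) [0.5378 0.1261 0.    ]
(268.1, 226.6) [0.5316 0.3425 0.05  ]
top cam [0.382 0.234 0.905] 427.74964744931367
(309.3, 199.4) [0.5393 0.1688 0.058 ]
(344.2, 203.6) [0.5325 0.0983 0.058 ]
(322.9, 209) [0.5299 0.1349 0.    ]
(227.8, 200.8) [0.5338 0.3336 0.05  ]
table z -0.0008836841510336257
```

```bash
python3 - <<'E'
from h import *
f=pickle.load(open("top.pkl","rb"));P=cloud(f)
import scipy.ndimage as nd
m=imaging.regions_of("long_tube","top");m2=imaging.regions_of("tube_mixer","top");m3=imaging.regions_of("rest_seat","top");m4=imaging.regions_of("short_tube","top")
for n,r in (("long",m),("mixer",m2),("rest",m3),("short",m4)):
    for q in r[:2]:
        g=q["region"];v,u=np.nonzero(g);uv=np.c_[u,v].astype(float)
        rect=cv2.minAreaRect(uv.astype(np.float32))
        box=cv2.boxPoints(rect)
        zz={"long":.064,"short":.064,"mixer":.03,"rest":.008}[n]
        W=[ray(f,b,zz).round(4)[:2].tolist() for b in box]
        print(n,round(q["conf"],2),g.sum(),"c",ray(f,rect[0],zz).round(4),W, "pt z pct",np.percentile(P[g][:,2],[5,50,95]).round(3))
E
```

```text
long 0.9 611 c [0.5402 0.1713 0.064 ] [[0.4739, 0.1935], [0.6118, 0.1723], [0.6083, 0.1486], [0.4705, 0.1704]] pt z pct [0.058 0.064 0.069]
mixer 0.85 4957 c [0.5352 0.1329 0.03  ] [[0.4567, 0.2186], [0.6345, 0.1972], [0.6161, 0.0445], [0.4392, 0.0707]] pt z pct [0.024 0.029 0.063]
rest 0.59 1332 c [0.5365 0.3404 0.008 ] [[0.4953, 0.382], [0.5939, 0.3604], [0.5782, 0.2981], [0.4802, 0.3207]] pt z pct [0.003 0.007 0.054]
short 0.71 410 c [0.5397 0.0927 0.064 ] [[0.4906, 0.1087], [0.5915, 0.0991], [0.5898, 0.0765], [0.4889, 0.0865]] pt z pct [0.059 0.065 0.069]
```

View pics/topcrop.png

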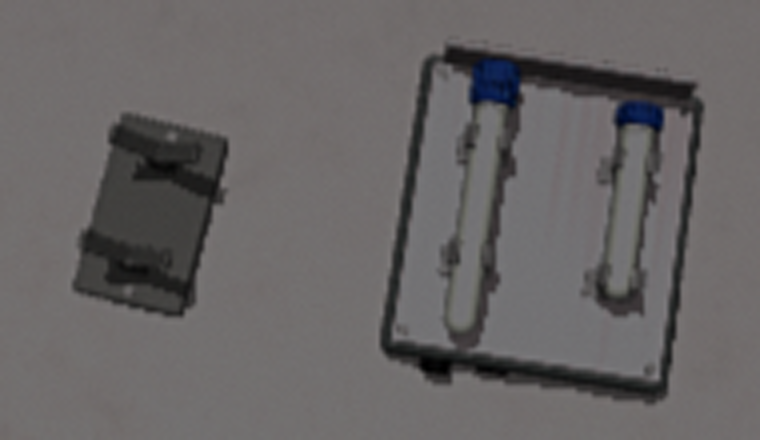

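View pics/toph.png

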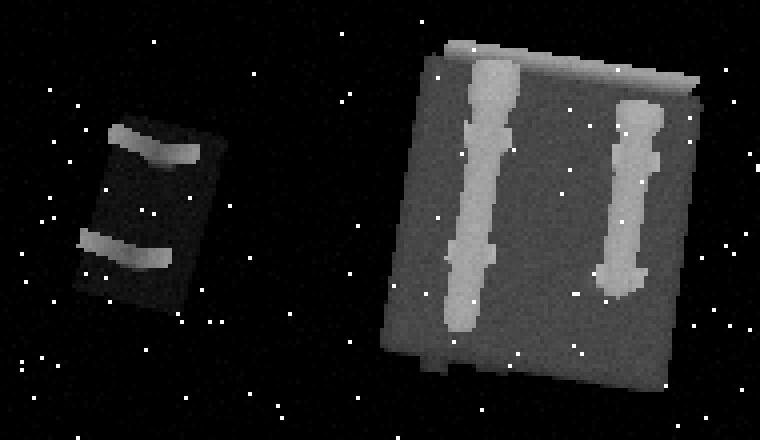

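View pics/scenecrop.png

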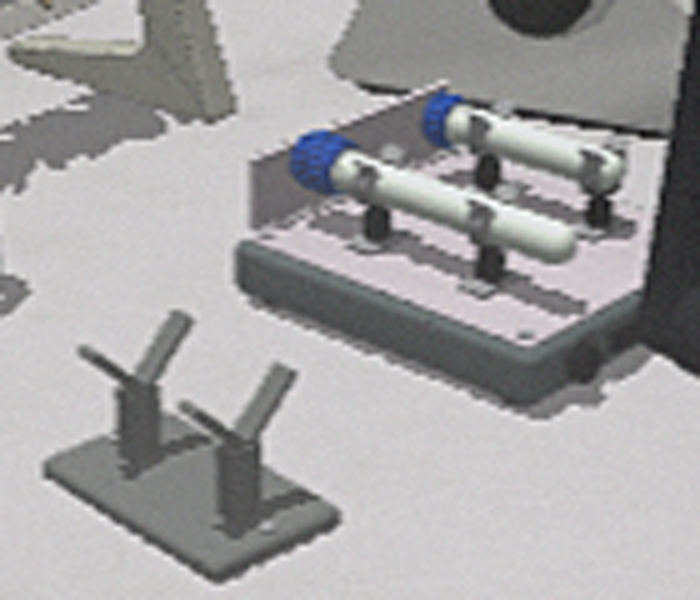

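The crops show the mixer and rest both turned by about the same amount. The long tube is on the rest's side with its cap away from the robot, and the rest is about 0.17 m to the left. I'll refine these with model fits to both point clouds.

```bash
python3 - <<'E'
from h import *
from scipy.optimize import least_squares
from scipy.spatial import cKDTree
C={c:cloud(pickle.load(open(c+".pkl","rb"))).reshape(-1,3) for c in ("top","scene")}
def bf(P,x0,y0,yaw):
    c,s=np.cos(yaw),np.sin(yaw);d=P[:,:2]-[x0,y0];return np.c_[d[:,0]*c+d[:,1]*s,-d[:,0]*s+d[:,1]*c,P[:,2]]
# long tube bare cylinder
for c,P in C.items():
    x=np.array([.539,.170,-.13,.058])
    for it in range(6):
        L=bf(P,*x[:3]);m=(np.abs(L[:,1])<.013)&(P[:,2]>.052)&(P[:,2]<.07)&((np.abs(L[:,0])<.022)|((L[:,0]<-.038)&(L[:,0]>-.06)))
        Q=P[m];r=least_squares(lambda x:np.hypot(bf(Q,*x[:3])[:,1],Q[:,2]-x[3])-.0085,x,loss="soft_l1",f_scale=.001);x[1:]=r.x[1:]
    L=bf(P,*x[:3]);t=L[(np.abs(L[:,1])<.011)&(P[:,2]>.05)&(P[:,2]<.075)&(np.abs(L[:,0])<.1)]
    print(c,"tube",x.round(4),"deg",np.degrees(x[2]).round(2),m.sum(),"extent",np.percentile(t[:,0],[.5,99.5]).round(4))
    # rest: supports V + foot
    def sdist(L):
        # V: top edges z= 0.038+|y| approx (tip 59 at y=21)
        return L
    W=P[(np.abs(P[:,0]-.535)<.09)&(np.abs(P[:,1]-.338)<.08)]
    foot=W[(W[:,2]>.004)&(W[:,2]<.011)];high=W[(W[:,2]>.02)&(W[:,2]<.066)]
    rect=cv2.minAreaRect((foot[:,:2]*1000).astype(np.float32));print(c,"foot",rect,len(foot),len(high))
    rh=cv2.minAreaRect((high[high[:,2]>.03][:,:2]*1000).astype(np.float32));print("V rect",rh,np.percentile(high[:,2],[50,99]).round(4))
    # mixer deck
    D=P[(np.abs(P[:,0]-.535)<.12)&(np.abs(P[:,1]-.133)<.11)&(P[:,2]>.022)&(P[:,2]<.034)]
    print("deck",cv2.minAreaRect((D[:,:2]*1000).astype(np.float32)),np.median(D[:,2]).round(4))
E
```

```text
Traceback (most recent call last):
IndexError: index -1 is out of bounds for axis 0 with size 0
```

```bash
cat > fit.py <<'E'
from h import *
from scipy.optimize import least_squares
C={c:cloud(pickle.load(open(c+".pkl","rb"))).reshape(-1,3) for c in ("top","scene")}
def bf(P,x0,y0,yaw):
    c,s=np.cos(yaw),np.sin(yaw);d=P[:,:2]-[x0,y0];return np.c_[d[:,0]*c+d[:,1]*s,-d[:,0]*s+d[:,1]*c,P[:,2]]
for c,P in C.items():
    x=np.array([.539,.170,-.15])
    for it in range(5):
        L=bf(P,*x);m=(np.abs(L[:,1])<.012)&(P[:,2]>.050)&(P[:,2]<.075)&((np.abs(L[:,0])<.022)|((L[:,0]<-.038)&(L[:,0]>-.06)))
        Q=P[m];zc=.058
        r=least_squares(lambda y:np.r_[np.hypot(bf(Q,x[0],y[0],y[1])[:,1],Q[:,2]-zc-y[2])-.0085,y[2]*10],np.r_[x[1:],0.],loss="soft_l1",f_scale=.002);x[1:]=r.x[:2]
    L=bf(P,*x);t=L[(np.abs(L[:,1])<.011)&(P[:,2]>.05)&(P[:,2]<.075)&(np.abs(L[:,0])<.09)]
    print(c,"tube",x.round(4),"deg",np.degrees(x[2]).round(2),"dz",r.x[2].round(4),m.sum(),"extent",np.sort(t[:,0])[[3,-4]].round(4) if len(t)>8 else 0)
    W=P[(np.abs(P[:,0]-.535)<.09)&(np.abs(P[:,1]-.338)<.08)]
    foot=W[(W[:,2]>.004)&(W[:,2]<.011)];high=W[(W[:,2]>.032)&(W[:,2]<.066)]
    print(c,"foot",cv2.minAreaRect((foot[:,:2]*1000).astype(np.float32)),len(foot))
    print("V rect",cv2.minAreaRect((high[:,:2]*1000).astype(np.float32)),len(high),np.percentile(high[:,2],[50,99]).round(4))
    D=P[(np.abs(P[:,0]-.535)<.12)&(np.abs(P[:,1]-.133)<.11)&(P[:,2]>.022)&(P[:,2]<.034)]
    print("deck",cv2.minAreaRect((D[:,:2]*1000).astype(np.float32)),np.median(D[:,2]).round(4))
E
python3 fit.py
```

```text
top tube [ 0.539   0.1695 -0.1371] deg -7.86 dz -0.0007 275 extent [-0.0665  0.0793]
top foot ((551.5772094726562, 356.72265625), (99.09398651123047, 119.97152709960938), 77.20310974121094) 998
V rect ((537.271240234375, 339.9881286621094), (47.55324935913086, 65.8678207397461), 77.25969696044922) 238 [0.0489 0.0595]
deck ((531.1077880859375, 132.89053344726562), (149.66029357910156, 164.67832946777344), 82.41790008544922) 0.0288
scene tube [ 0.539   0.1701 -0.1308] deg -7.49 dz 0.0 227 extent [-0.0686  0.0778]
scene foot ((536.08154296875, 341.5700378417969), (60.78578567504883, 100.61734008789062), 76.75552368164062) 836
V rect ((536.4428100585938, 340.9573974609375), (46.319644927978516, 68.21391296386719), 77.23342895507812) 297 [0.0466 0.0587]
deck ((530.97509765625, 138.19088745117188), (146.27769470214844, 166.07301330566406), 81.6617431640625) 0.0298
```

```bash
cat >> h.py <<'E'
from scipy.spatial.transform import Rotation as R
def plan(pos,yawdeg):
    s=status.observe();r0=R.from_euler("xyz",s["tool_rot"]);r1=R.from_euler("xyz",[np.pi,0,np.radians(yawdeg)])
    d=np.array(pos)-s["position"]
    print("t",round(float(s["clock"]),2),"pos",np.round(s["position"],4),"rpy",np.degrees(s["tool_rot"]).round(2),"F",np.round(s["force"],1),"w",round(float(s["grip_width"]),4))
    print("rotvec",np.degrees((r0.inv()*r1).as_rotvec()).round(2),"off(cur)",(r0.inv().apply(d)*1000).round(1),"off(after rot)",(r1.inv().apply(d)*1000).round(1))
E
python3 -c "
from h import *
plan([.540,.170,.16],172.2)"
```

```text
t 0.7 pos [0.181  0.5982 0.2503] rpy [180.     0.   163.17] F [0.2 0.  0.1] w 0.0855
rotvec [ 0.    0.   -9.03] off(cur) [-467.6 -305.9   90.3] off(after rot) [-413.8 -375.5   90.3]
```

```bash
python3 -m handwheel '[{"offset":[0,0,0],"rot":[0,0,-4.5],"claw":1},{"offset":[0,0,0],"rot":[0,0,-4.5],"claw":1},{"offset":[-25,-23,0],"rot":[0,0,0],"claw":1},{"offset":[-30,-27,0],"rot":[0,0,0],"claw":1},{"offset":[-30,-27,0],"rot":[0,0,0],"claw":1},{"offset":[-30,-27,0],"rot":[0,0,0],"claw":1},{"offset":[-30,-27,0],"rot":[0,0,0],"claw":1},{"offset":[-30,-27,0],"rot":[0,0,0],"claw":1},{"offset":[-30,-27,0],"rot":[0,0,0],"claw":0.6},{"offset":[-30,-27,0],"rot":[0,0,0],"claw":0.4},{"offset":[-30,-27,0],"rot":[0,0,0],"claw":0.4},{"offset":[-30,-27,0],"rot":[0,0,0],"claw":0.4}]'
python3 -c "
from h import *
plan([.540,.170,.16],172.2)"
```

```text
clock: 1.9
position: [0.4379, 0.2931, 0.2505]
tool_rot: [3.141, 0.0, 3.005]
force: [0.2, 1.4, 0.0]
grip_width: 0.0597
t 1.9 pos [0.4379 0.2931 0.2505] rpy [1.7998e+02 2.0000e-02 1.7217e+02] F [0.2 1.4 0. ] w 0.0597
rotvec [ 0.02  0.02 -0.03] off(cur) [-117.9 -108.1   90.5] off(after rot) [-117.8 -108.1   90.5]
```

```bash
python3 -m handwheel '[{"offset":[-28,-26,10],"rot":[0,0,0],"claw":0.4},{"offset":[-28,-26,18],"rot":[0,0,0],"claw":0.4},{"offset":[-28,-26,20],"rot":[0,0,0],"claw":0.4},{"offset":[-24,-22,20],"rot":[0,0,0],"claw":0.4},{"offset":[-10,-8,15],"rot":[0,0,0],"claw":0.4},{"offset":[0,0,7],"rot":[0,0,0],"claw":0.4},{"offset":[0,0,0],"rot":[0,0,0],"claw":0.4},{"offset":[0,0,0],"rot":[0,0,0],"claw":0.4}]'
python3 - <<'E'
from h import *
for c in ("scene","top"):
    f=imaging.grab_frame(c);pickle.dump(f,open(c+"1.pkl","wb"))
    a=f["color"][100:270,200:400,::-1]
    cv2.imwrite(f"pics/{c}1.png",cv2.resize(a,None,fx=3.5,fy=3.5,interpolation=cv2.INTER_CUBIC))
plan([.540,.170,.058],172.2)
E
```

```text
clock: 2.7
position: [0.5387, 0.1728, 0.1609]
tool_rot: [3.141, 0.0, 3.007]
force: [-0.4, 0.1, 1.3]
grip_width: 0.0599
t 2.8 pos [0.539  0.1727 0.1611] rpy [1.7995e+02 5.0000e-02 1.7226e+02] F [ 1.3 -0.3  0.9] w 0.0596
rotvec [0.05 0.05 0.06] off(cur) [ -1.3  -2.6 103.1] off(after rot) [ -1.4  -2.5 103.1]
```

View pics/scene1.png

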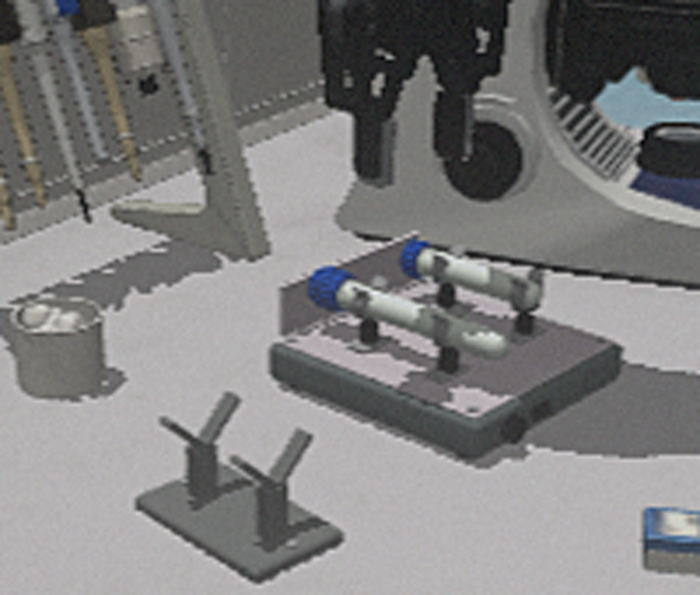

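View pics/top1.png

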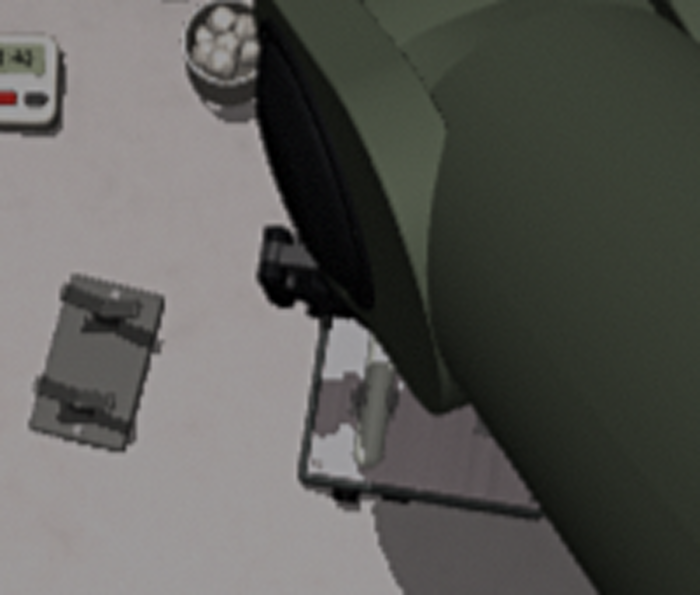

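The gripper is above the mixer with its fingers straddling the long tube's plane, and the tubes haven't moved. I'll descend with a small lateral correction.

```bash
python3 -m handwheel '[{"offset":[-1.3,-2.5,8],"rot":[0,0,0],"claw":0.4},{"offset":[0,0,15],"rot":[0,0,0],"claw":0.4},{"offset":[0,0,15],"rot":[0,0,0],"claw":0.4},{"offset":[0,0,12],"rot":[0,0,0],"claw":0.4},{"offset":[0,0,8],"rot":[0,0,0],"claw":0.4},{"offset":[0,0,5],"rot":[0,0,0],"claw":0.4},{"offset":[0,0,0],"rot":[0,0,0],"claw":0.4},{"offset":[0,0,0],"rot":[0,0,0],"claw":0.4}]'
python3 - <<'E'
from h import *
for c in ("scene",):
    f=imaging.grab_frame(c);pickle.dump(f,open(c+"2.pkl","wb"))
    a=f["color"][100:240,240:400,::-1]
    cv2.imwrite(f"pics/{c}2.png",cv2.resize(a,None,fx=4.2,fy=4.2,interpolation=cv2.INTER_CUBIC))
plan([.540,.170,.058],172.2)
E
```

```text
clock: 3.6
position: [0.5403, 0.1688, 0.0976]
tool_rot: [3.141, 0.0, 3.005]
force: [-0.2, -0.5, 0.2]
grip_width: 0.0595
t 3.65 pos [0.5404 0.1688 0.0978] rpy [1.7998e+02 4.0000e-02 1.7217e+02] F [ 0.  -0.4  0.1] w 0.0598
rotvec [ 0.02  0.04 -0.03] off(cur) [ 0.6  1.1 39.8] off(after rot) [ 0.5  1.1 39.8]
```

View pics/scene2.png

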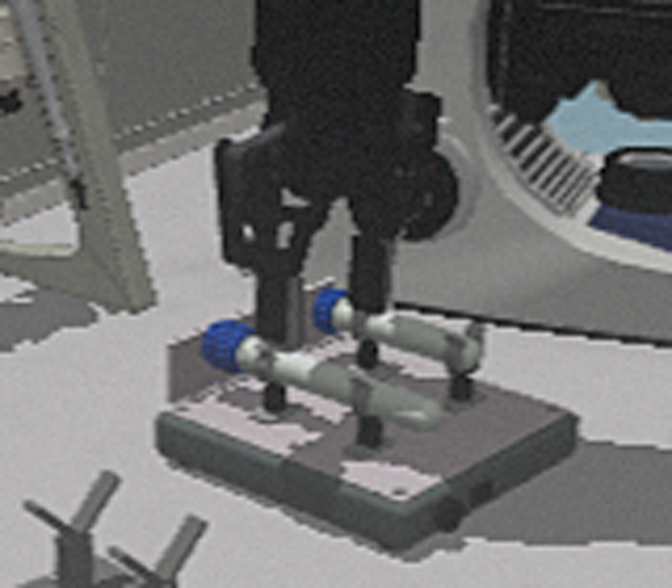

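```bash
python3 - <<'E'
from h import *
f=pickle.load(open("scene2.pkl","rb"))
s=status.observe();r=R.from_euler("xyz",s["tool_rot"])
T=f["camera_from_world"]
def pr(p):
    q=T[:3,:3]@p+T[:3,3];u=np.array([q[0]/q[2]*f["fx"]+f["cx"],q[1]/q[2]*f["fy"]+f["cy"]]);return u
a=np.ascontiguousarray(cv2.resize(f["color"][100:240,240:400,::-1],None,fx=4.2,fy=4.2,interpolation=cv2.INTER_CUBIC))
def dot(p,col):
    u=(pr(p)-[240,100]+.5)*4.2;cv2.circle(a,tuple(int(v) for v in u),3,col,-1)
p0=np.array(s["position"])
for dz,col in ((0,(0,255,0)),(.04,(0,0,255))):
  for sy in (-1,1):
    for sx in (-11,11):
        for z in(19-8,):
            dot(p0+r.apply(np.array([sx,sy*30,z])/1000)-[0,0,dz],col)
th=np.radians(-7.8);e=np.array([np.cos(th),np.sin(th),0]);n=np.array([-e[1],e[0],0]);c=np.array([.540,.170,.058])
for x in (-70,-35,-25,25,35,70): dot(c+e*x/1000+[0,0,.0085],(255,0,255))
cv2.imwrite("pics/scene2b.png",a)
E
```

```text
(no output)
```

View pics/scene2b.png

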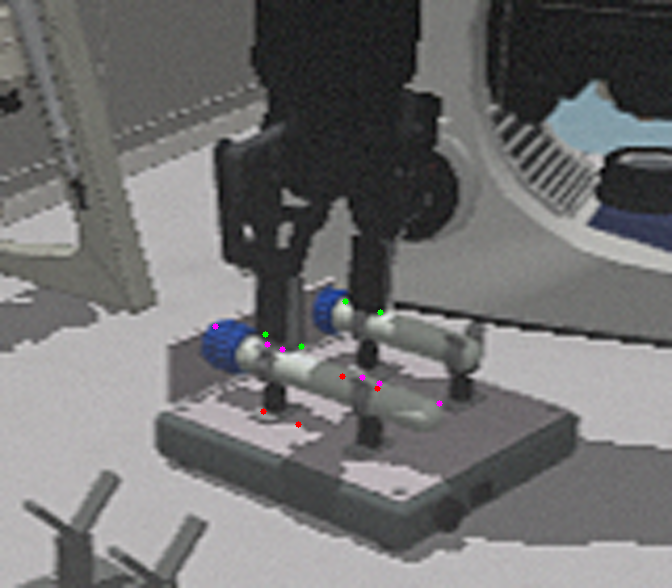

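```bash
python3 -m handwheel '[{"offset":[0.6,1.1,8],"rot":[0,0,0],"claw":0.4},{"offset":[0,0,10],"rot":[0,0,0],"claw":0.4},{"offset":[0,0,10],"rot":[0,0,0],"claw":0.4},{"offset":[0,0,7],"rot":[0,0,0],"claw":0.4},{"offset":[0,0,4.5],"rot":[0,0,0],"claw":0.4},{"offset":[0,0,0],"rot":[0,0,0],"claw":0.4},{"offset":[0,0,0],"rot":[0,0,0],"claw":0.4}]' 70
python3 -c "
from h import *
plan([.540,.170,.058],172.2)"
```

```text
clock: 4.35
position: [0.5398, 0.1699, 0.0578]
tool_rot: [-3.142, 0.0, 3.005]
force: [-0.2, 0.5, -0.4]
grip_width: 0.0594
t 4.35 pos [0.5398 0.1699 0.0578] rpy [-180.      0.    172.16] F [-0.2  0.5 -0.4] w 0.0594
rotvec [-0.    0.   -0.04] off(cur) [-0.2  0.1 -0.2] off(after rot) [-0.2  0.1 -0.2]
```

```bash
python3 -m handwheel '[{"offset":[0,0,0],"rot":[0,0,0],"claw":0},{"offset":[0,0,0],"rot":[0,0,0],"claw":-0.3},{"offset":[0,0,0],"rot":[0,0,0],"claw":-0.6},{"offset":[0,0,0],"rot":[0,0,0],"claw":-0.8},{"offset":[0,0,0],"rot":[0,0,0],"claw":-1},{"offset":[0,0,0],"rot":[0,0,0],"claw":-1},{"offset":[0,0,0],"rot":[0,0,0],"claw":-1},{"offset":[0,0,0],"rot":[0,0,0],"claw":-1}]' 70
python3 -c "
from h import *
plan([.540,.170,.058],172.2)"
```

```text
clock: 5.15
position: [0.5398, 0.1698, 0.0583]
tool_rot: [3.142, 0.0, 3.005]
force: [-1.8, -0.4, 7.0]
grip_width: 0.0148
t 5.15 pos [0.5398 0.1698 0.0583] rpy [1.8000e+02 2.0000e-02 1.7216e+02] F [-1.8 -0.4  7. ] w 0.0148
rotvec [ 0.    0.02 -0.04] off(cur) [-0.2  0.2  0.3] off(after rot) [-0.2  0.2  0.3]
```

```bash
python3 -m handwheel '[{"offset":[0,0,-1.5],"rot":[0,0,0],"claw":-1},{"offset":[0,0,-1.5],"rot":[0,0,0],"claw":-1},{"offset":[0,0,0],"rot":[0,0,0],"claw":-1}]' 70
python3 - <<'E'
from h import *
plan([.540,.170,.058],172.2)
f=imaging.grab_frame("scene");pickle.dump(f,open("scene3.pkl","wb"))
a=f["color"][100:240,240:400,::-1]
cv2.imwrite("pics/scene3.png",cv2.resize(a,None,fx=4.2,fy=4.2,interpolation=cv2.INTER_CUBIC))
E
```

```text
clock: 5.45
position: [0.5394, 0.1698, 0.0607]
tool_rot: [-3.141, -0.001, 3.005]
force: [-1.2, -0.2, -3.9]
grip_width: 0.0148
t 5.45 pos [0.5394 0.1698 0.0607] rpy [-1.7998e+02 -3.0000e-02  1.7216e+02] F [-1.2 -0.2 -3.9] w 0.0148
rotvec [-0.02 -0.03 -0.04] off(cur) [-0.5  0.3  2.7] off(after rot) [-0.5  0.3  2.7]
```

View pics/scene3.png

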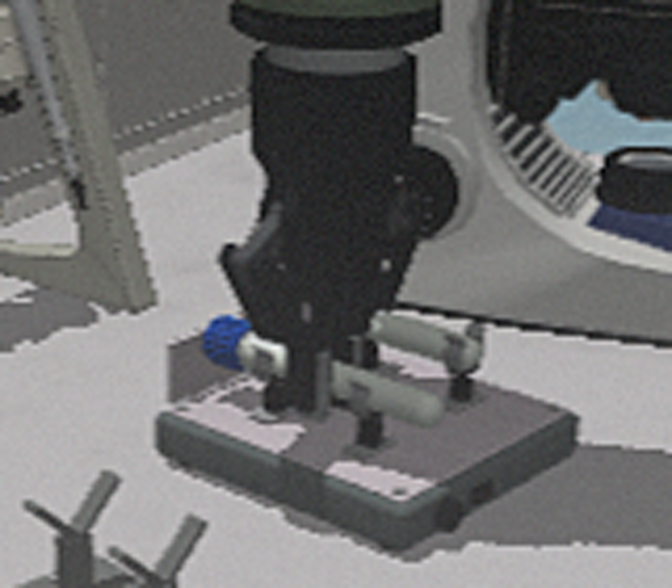

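The fingers pinch the bare tube between its clips. I'll keep pulling straight up.

```bash
python3 -m handwheel '[{"offset":[0,0,-1.5],"rot":[0,0,0],"claw":-1},{"offset":[0,0,-1.5],"rot":[0,0,0],"claw":-1},{"offset":[0,0,-1.5],"rot":[0,0,0],"claw":-1},{"offset":[0,0,0],"rot":[0,0,0],"claw":-1}]' 90
python3 -m handwheel '[{"offset":[0,0,-2],"rot":[0,0,0],"claw":-1},{"offset":[0,0,-2],"rot":[0,0,0],"claw":-1},{"offset":[0,0,-2],"rot":[0,0,0],"claw":-1},{"offset":[0,0,-2],"rot":[0,0,0],"claw":-1},{"offset":[0,0,-3],"rot":[0,0,0],"claw":-1},{"offset":[0,0,0],"rot":[0,0,0],"claw":-1}]'
python3 - <<'E'
from h import *
plan([.540,.170,.058],172.2)
f=imaging.grab_frame("scene");pickle.dump(f,open("scene4.pkl","wb"))
a=f["color"][100:240,240:400,::-1]
cv2.imwrite("pics/scene4.png",cv2.resize(a,None,fx=4.2,fy=4.2,interpolation=cv2.INTER_CUBIC))
E
```

```text
clock: 5.9
position: [0.5397, 0.17, 0.0657]
tool_rot: [3.142, 0.0, 3.005]
force: [-2.8, -0.9, -1.0]
grip_width: 0.0146
clock: 6.5
position: [0.54, 0.1701, 0.0768]
tool_rot: [3.141, 0.001, 3.005]
force: [-0.4, -0.1, 0.4]
grip_width: 0.0143
t 6.5 pos [0.54   0.1701 0.0768] rpy [1.7997e+02 4.0000e-02 1.7217e+02] F [-0.4 -0.1  0.4] w 0.0143
rotvec [ 0.03  0.04 -0.03] off(cur) [ 0.  -0.1 18.8] off(after rot) [-0.  -0.1 18.8]
```

View pics/scene4.png

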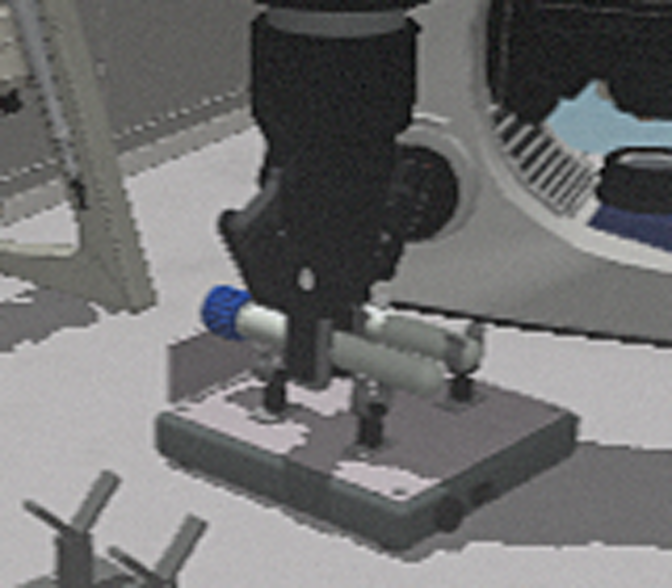

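The tube is out of both clips and level in the jaws. I'll lift it, then measure how it sits in the hand.

```bash
python3 -m handwheel '[{"offset":[0,0,-10],"rot":[0,0,0],"claw":-1},{"offset":[0,0,-15],"rot":[0,0,0],"claw":-1},{"offset":[0,0,-15],"rot":[0,0,0],"claw":-1},{"offset":[0,0,-15],"rot":[0,0,0],"claw":-1},{"offset":[0,0,-8],"rot":[0,0,0],"claw":-1},{"offset":[0,0,0],"rot":[0,0,0],"claw":-1}]'
python3 - <<'E'
from h import *
plan([.5365,.3408,.140],167.1)
E
```

```text
clock: 7.15
position: [0.5403, 0.1701, 0.1409]
tool_rot: [3.14, 0.002, 3.005]
force: [0.4, 0.5, -0.4]
grip_width: 0.0146
t 7.15 pos [0.5403 0.1701 0.1409] rpy [1.7993e+02 1.2000e-01 1.7216e+02] F [ 0.4  0.5 -0.4] w 0.0146
rotvec [0.07 0.11 5.06] off(cur) [ 27.1 168.6   1.1] off(after rot) [ 41.8 165.5   0.9]
```

```bash
python3 -m handwheel '[{"offset":[0,0,0],"rot":[0,0,2.5],"claw":-1},{"offset":[0,0,0],"rot":[0,0,2.6],"claw":-1},{"offset":[3,12,0],"rot":[0,0,0],"claw":-1},{"offset":[6,24,0],"rot":[0,0,0],"claw":-1},{"offset":[8,32,0],"rot":[0,0,0],"claw":-1},{"offset":[8,32,0],"rot":[0,0,0],"claw":-1},{"offset":[8,32,0],"rot":[0,0,0],"claw":-1},{"offset":[6,22,0],"rot":[0,0,0],"claw":-1},{"offset":[2.8,11.5,0],"rot":[0,0,0],"claw":-1},{"offset":[0,0,0],"rot":[0,0,0],"claw":-1},{"offset":[0,0,0],"rot":[0,0,0],"claw":-1},{"offset":[0,0,0],"rot":[0,0,0],"claw":-1}]'
python3 - <<'E'
from h import *
plan([.5365,.3408,.10],167.1)
for c in ("scene","top"):
    f=imaging.grab_frame(c);pickle.dump(f,open(c+"5.pkl","wb"))
    a=f["color"][110:270,190:350,::-1]
    cv2.imwrite(f"pics/{c}5.png",cv2.resize(a,None,fx=3.7,fy=3.7,interpolation=cv2.INTER_CUBIC))
E
```

```text
clock: 8.35
position: [0.5364, 0.339, 0.1393]
tool_rot: [-3.141, 0.0, 2.914]
force: [0.4, -0.3, 0.1]
grip_width: 0.0144
t 8.35 pos [0.5364 0.339  0.1393] rpy [-1.7996e+02  1.0000e-02  1.6698e+02] F [ 0.4 -0.3  0.1] w 0.0144
rotvec [-0.04  0.01 -0.12] off(cur) [ 0.3  1.8 39.3] off(after rot) [ 0.3  1.7 39.3]
```

View pics/scene5.png

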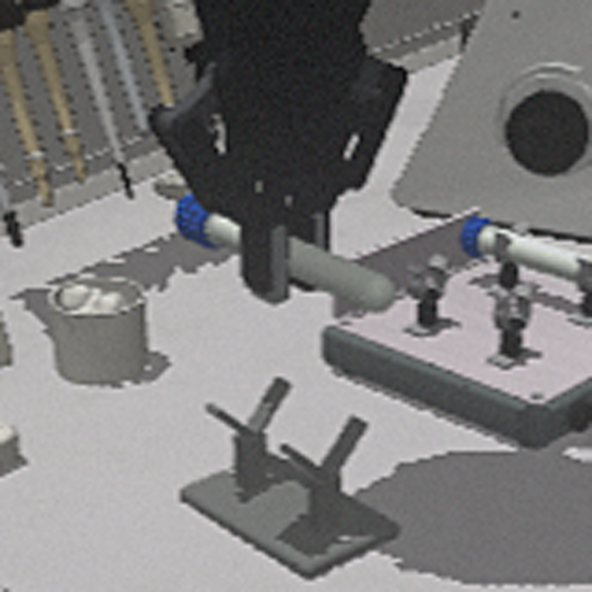

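View pics/top5.png

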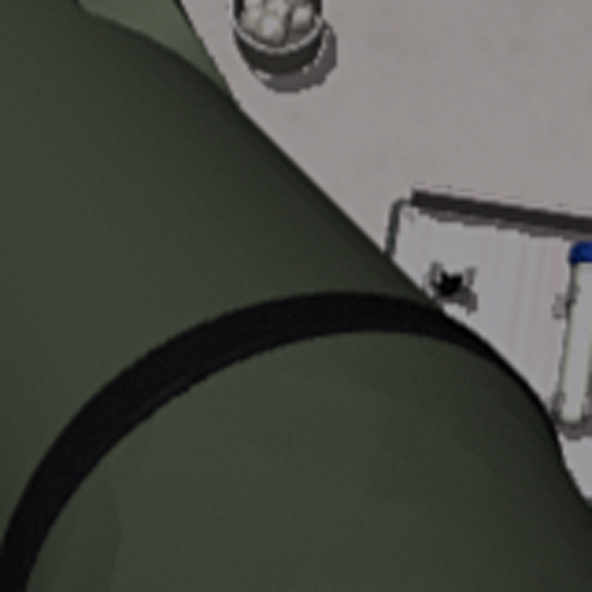

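The tube is held above the rest, roughly level, with its cap at crop (195,220) and its round end at (380,293). The top view is blocked by the arm. I'll fit the tube's pose from the scene depth.

```bash
python3 - <<'E'
from h import *
from scipy.optimize import least_squares
f=pickle.load(open("scene5.pkl","rb"));P=cloud(f);hsv=cv2.cvtColor(f["color"],cv2.COLOR_RGB2HSV)
s=status.observe();r=R.from_euler("xyz",s["tool_rot"])
L=r.inv().apply(P.reshape(-1,3)-s["position"])*1000 # tool frame
val=hsv[...,2].reshape(-1)
near=(np.abs(L[:,1])<22)&(np.abs(L[:,2])<22)&(np.abs(L[:,0])<95)
print("extent x",np.sort(L[near&(np.abs(L[:,1])<14)&(np.abs(L[:,2])<14),0])[[2,-3]].round(1))
m=near&(np.abs(L[:,1])<13)&(np.abs(L[:,2])<13)&(((L[:,0]>15)&(L[:,0]<60))|((L[:,0]<-15)&(L[:,0]>-42)))&(val>60)
Q=L[m];print(m.sum(),(Q[:,0]<0).sum())
g=lambda x:np.hypot(Q[:,1]-x[0]-x[1]*Q[:,0],Q[:,2]-x[2]-x[3]*Q[:,0])-8.5
o=least_squares(g,[0,0,0,0],loss="soft_l1",f_scale=1.);print("y0,slope,z0,slope",o.x.round(3),"deg",np.degrees(o.x[[1,3]]).round(2),"rms",np.sqrt(np.mean(o.fun**2)).round(2))
# project corners of extents
blue=near&(hsv[...,0].reshape(-1)>100)&(hsv[...,0].reshape(-1)<130)&(hsv[...,1].reshape(-1)>120)
print("cap x range",np.percentile(L[blue,0],[2,98]).round(1))
E
```

```text
extent x [-69.6  69.7]
253 47
y0,slope,z0,slope [ 0.051 -0.003  0.458 -0.004] deg [-0.17 -0.21] rms 0.67
cap x range [-67.  -46.6]
```

The tube is centred in the jaws to within 0.5 mm and aligned to 0.2°. I'll lower it into the V.

```bash
python3 -m handwheel '[{"offset":[0,1.7,8],"rot":[0,0,0],"claw":-1},{"offset":[0,0,15],"rot":[0,0,0],"claw":-1},{"offset":[0,0,15],"rot":[0,0,0],"claw":-1},{"offset":[0,0,15],"rot":[0,0,0],"claw":-1},{"offset":[0,0,12],"rot":[0,0,0],"claw":-1},{"offset":[0,0,7],"rot":[0,0,0],"claw":-1},{"offset":[0,0,4],"rot":[0,0,0],"claw":-1},{"offset":[0,0,0],"rot":[0,0,0],"claw":-1},{"offset":[0,0,0],"rot":[0,0,0],"claw":-1}]'
python3 - <<'E'
from h import *
plan([.5365,.3408,.0502],167.1)
for c in ("scene",):
    f=imaging.grab_frame(c);pickle.dump(f,open(c+"6.pkl","wb"))
    a=f["color"][130:290,190:350,::-1]
    cv2.imwrite(f"pics/{c}6.png",cv2.resize(a,None,fx=3.7,fy=3.7,interpolation=cv2.INTER_CUBIC))
E
```

```text
clock: 9.35
position: [0.5366, 0.3424, 0.0637]
tool_rot: [3.141, 0.0, 2.916]
force: [0.0, 0.1, -0.6]
grip_width: 0.014
t 9.35 pos [0.5366 0.3424 0.0637] rpy [1.7997e+02 3.0000e-02 1.6706e+02] F [ 0.   0.1 -0.6] w 0.014
rotvec [ 0.03  0.03 -0.04] off(cur) [-0.2 -1.6 13.5] off(after rot) [-0.3 -1.6 13.5]
```

View pics/scene6.png

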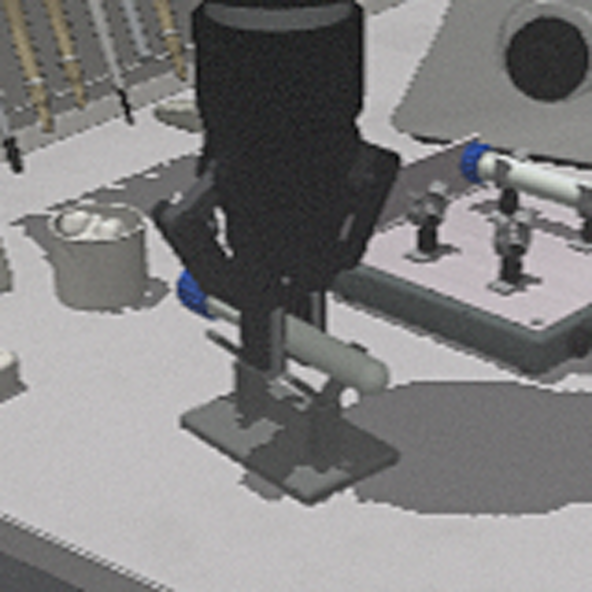

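The tube is just inside the V tips, between the supports.

```bash
python3 -m handwheel '[{"offset":[0,-1.3,3],"rot":[0,0,0],"claw":-1},{"offset":[0,0,4],"rot":[0,0,0],"claw":-1},{"offset":[0,0,3],"rot":[0,0,0],"claw":-1},{"offset":[0,0,1],"rot":[0,0,0],"claw":-1},{"offset":[0,0,0],"rot":[0,0,0],"claw":-1},{"offset":[0,0,0],"rot":[0,0,0],"claw":-1}]'
python3 - <<'E'
from h import *
plan([.5365,.3408,.0502],167.1)
E
```

```text
clock: 10.0
position: [0.5361, 0.341, 0.0523]
tool_rot: [3.142, 0.0, 2.916]
force: [0.5, 0.9, -1.1]
grip_width: 0.0142
t 10.0 pos [0.5361 0.341  0.0523] rpy [180.     0.   167.07] F [ 0.5  0.9 -1.1] w 0.0142
rotvec [ 0.    0.   -0.03] off(cur) [-0.4 -0.1  2.1] off(after rot) [-0.4 -0.1  2.1]
```

```bash
python3 -m handwheel '[{"offset":[0,0,0.8],"rot":[0,0,0],"claw":-1},{"offset":[0,0,0.7],"rot":[0,0,0],"claw":-1},{"offset":[0,0,0],"rot":[0,0,0],"claw":-1},{"offset":[0,0,0],"rot":[0,0,0],"claw":-1}]'
python3 - <<'E'
from h import *
plan([.5365,.3408,.0502],167.1)
E
```

```text
clock: 10.4
position: [0.5361, 0.3409, 0.0508]
tool_rot: [-3.142, 0.0, 2.916]
force: [0.1, -0.4, 0.9]
grip_width: 0.0141
t 10.4 pos [0.5361 0.3409 0.0508] rpy [-180.      0.    167.06] F [ 0.1 -0.4  0.9] w 0.0141
rotvec [-0.    0.   -0.04] off(cur) [-0.4 -0.   0.6] off(after rot) [-0.4 -0.   0.6]
```

```bash
python3 -m handwheel '[{"offset":[0,0,0.5],"rot":[0,0,0],"claw":-1},{"offset":[0,0,0.4],"rot":[0,0,0],"claw":-1},{"offset":[0,0,0],"rot":[0,0,0],"claw":-1}]'
python3 - <<'E'
from h import *
plan([.5365,.3408,.0502],167.1)
E
```

```text
clock: 10.7
position: [0.5362, 0.3408, 0.0505]
tool_rot: [-3.141, 0.0, 2.916]
force: [-2.5, -2.4, 11.3]
grip_width: 0.0144
t 10.7 pos [0.5362 0.3408 0.0505] rpy [-1.7999e+02  1.0000e-02  1.6705e+02] F [-2.5 -2.4 11.3] w 0.0144
rotvec [-0.01  0.01 -0.05] off(cur) [-0.3  0.1  0.3] off(after rot) [-0.3  0.1  0.3]
```

Contact shows at 11 N, so the tube is seated. I'll release slowly.

```bash
python3 -m handwheel '[{"offset":[0,0,-0.3],"rot":[0,0,0],"claw":-1},{"offset":[0,0,0],"rot":[0,0,0],"claw":-0.6},{"offset":[0,0,0],"rot":[0,0,0],"claw":-0.4},{"offset":[0,0,0],"rot":[0,0,0],"claw":-0.1},{"offset":[0,0,0],"rot":[0,0,0],"claw":0.2},{"offset":[0,0,0],"rot":[0,0,0],"claw":0.4},{"offset":[0,0,0],"rot":[0,0,0],"claw":0.4},{"offset":[0,0,0],"rot":[0,0,0],"claw":0.4}]' 20
python3 - <<'E'
from h import *
plan([.5365,.3408,.0502],167.1)
for c in ("scene",):
    f=imaging.grab_frame(c);pickle.dump(f,open(c+"7.pkl","wb"))
    a=f["color"][130:290,190:350,::-1]
    cv2.imwrite(f"pics/{c}7.png",cv2.resize(a,None,fx=3.7,fy=3.7,interpolation=cv2.INTER_CUBIC))
E
```

```text
clock: 11.5
position: [0.5361, 0.3409, 0.0502]
tool_rot: [-3.142, -0.0, 2.916]
force: [-0.4, -1.3, -0.1]
grip_width: 0.0598
t 11.5 pos [0.5361 0.3409 0.0502] rpy [-180.     -0.    167.06] F [-0.4 -1.3 -0.1] w 0.0598
rotvec [-0.   -0.   -0.04] off(cur) [-0.4 -0.  -0. ] off(after rot) [-0.4 -0.  -0. ]
```

View pics/scene7.png

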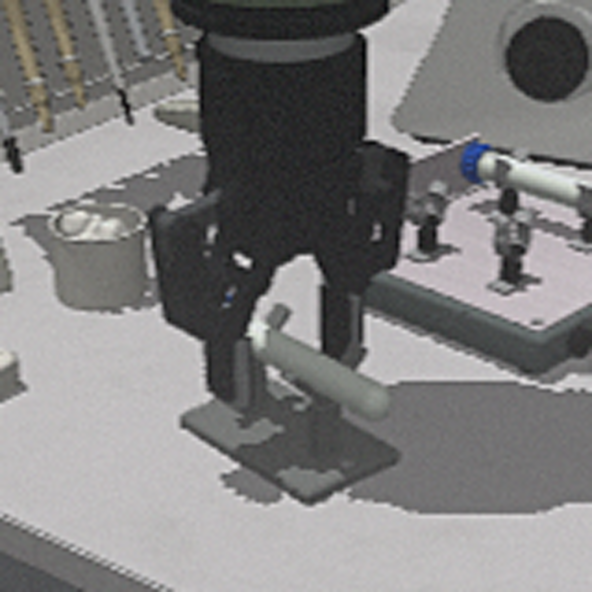

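The fingers are open and clear of the tube, which lies in both notches. Retreat straight up and away.

```bash
python3 -m handwheel '[{"offset":[0,0,-5],"rot":[0,0,0],"claw":0.4},{"offset":[0,0,-10],"rot":[0,0,0],"claw":0.4},{"offset":[0,0,-20],"rot":[0,0,0],"claw":0.4},{"offset":[0,0,-30],"rot":[0,0,0],"claw":0.4},{"offset":[0,0,-40],"rot":[0,0,0],"claw":0.4},{"offset":[0,0,-40],"rot":[0,0,0],"claw":0.4},{"offset":[20,10,-20],"rot":[0,0,0],"claw":0.4},{"offset":[30,25,0],"rot":[0,0,0],"claw":0.4},{"offset":[35,25,0],"rot":[0,0,0],"claw":0.4},{"offset":[35,25,0],"rot":[0,0,0],"claw":0.4},{"offset":[35,25,0],"rot":[0,0,0],"claw":0.4},{"offset":[30,25,0],"rot":[0,0,0],"claw":0.4}]'
python3 -m handwheel '[{"offset":[30,25,0],"rot":[0,0,0],"claw":0.4},{"offset":[30,25,0],"rot":[0,0,0],"claw":0.4},{"offset":[25,20,0],"rot":[0,0,0],"claw":0.4},{"offset":[0,0,0],"rot":[0,0,0],"claw":0.4},{"offset":[0,0,0],"rot":[0,0,0],"claw":0.4}]'
python3 - <<'E'
from h import *
from scipy.optimize import least_squares
plan([.5365,.3408,.0502],167.1)
for c in ("scene","top"):
    f=imaging.grab_frame(c);a=f["color"][130:270,190:390,::-1]
    cv2.imwrite(f"pics/{c}8.png",cv2.resize(a,None,fx=3.7,fy=3.7,interpolation=cv2.INTER_CUBIC))
    P=cloud(f).reshape(-1,3);th=np.radians(-12.9);cs,sn=np.cos(th),np.sin(th)
    d=P-[.5365,.3408,.05];L=np.c_[d[:,0]*cs+d[:,1]*sn,-d[:,0]*sn+d[:,1]*cs,d[:,2]]*1000
    n=(np.abs(L[:,1])<14)&(np.abs(L[:,2])<14)&(np.abs(L[:,0])<95)
    print(c,"extent",np.sort(L[n,0])[[2,-3]].round(1))
    m=n&(np.abs(L[:,1])<11)&(L[:,2]>0)&((np.abs(L[:,0])<21)|((L[:,0]<-36)&(L[:,0]>-60)));Q=L[m]
    o=least_squares(lambda x:np.hypot(Q[:,1]-x[0]-x[1]*Q[:,0],Q[:,2]-x[2]-x[3]*Q[:,0])-8.5,[0,0,0,0],loss="soft_l1")
    print(m.sum(),"y,slope,z,slope",o.x.round(3))
E
```

```text
clock: 12.75
position: [0.3842, 0.5154, 0.2163]
tool_rot: [3.141, -0.0, 2.916]
force: [0.7, 0.3, 0.3]
grip_width: 0.0597
clock: 13.25
position: [0.3184, 0.6013, 0.2157]
tool_rot: [3.141, 0.0, 2.917]
force: [0.5, -0.8, -0.2]
grip_width: 0.0603
t 13.25 pos [0.3184 0.6013 0.2157] rpy [1.7999e+02 2.0000e-02 1.6713e+02] F [ 0.5 -0.8 -0.2] w 0.0603
rotvec [0.01 0.02 0.03] off(cur) [-270.6 -205.4  165.6] off(after rot) [-270.7 -205.3  165.5]
scene extent [-70.7  48.7]
182 y,slope,z,slope [-0.017  0.002  0.023 -0.002]
top extent [-67.8  69.6]
267 y,slope,z,slope [-0.7    0.004 -1.148 -0.004]
```

View pics/scene8.png

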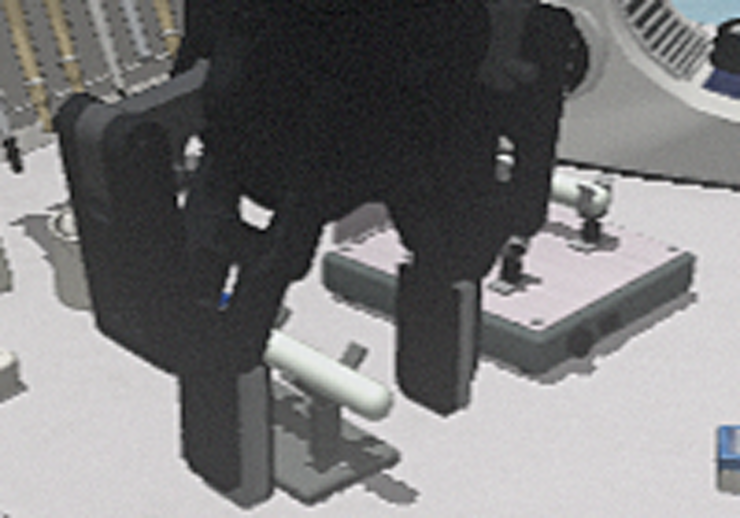

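View pics/top8.png

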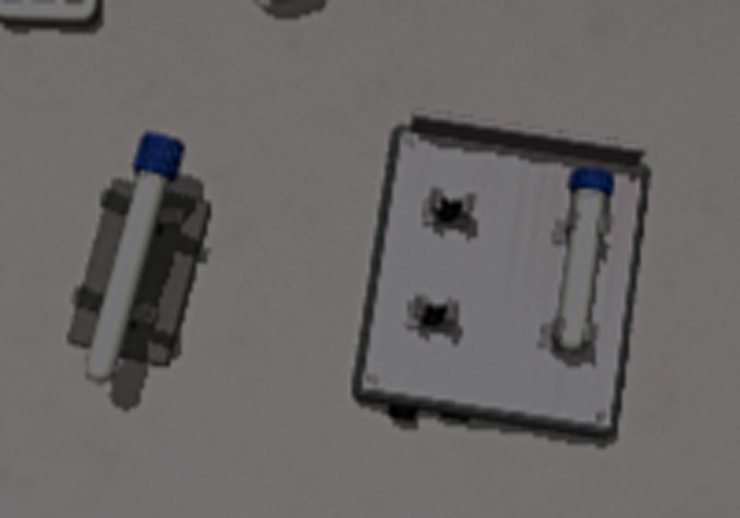

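The top view shows the long tube lying lengthwise and centred in both notches, with its cap at (160,157) and its end at (100,370). The short tube is untouched in its clips, and the arm is clear of everything.

```bash
python3 -c "
from h import *
bot.job_done()"
```

```text
the job is handed in; nothing more can be done
```

I pulled the long tube straight up out of its two clips and laid it in the V rest, then handed the job in at about 13.3 s. I lowered it until it touched at about 11 N, released it slowly and moved the arm clear.

**Final checks:**
- **Position in the rest:** the tube's axis is level, about 0.7 mm or less off sideways and within 0.3° of the notches. It is centred lengthwise to about 1 mm, and its cap points away from the robot.
- **Short tube:** the last top picture shows it still in its clips.
- **Forces and contact:** the highest wrist reading I saw was about 11 N. The gripper was touching nothing at hand-in.

**Disagreements:**
- **Height:** the two cameras differ on the tube's height by about 1.2 mm (scene +0.0 mm, top -1.1 mm). That is within the 2 mm calibration.
- **Length in the scene view:** the gripper hid the cap end, so the lengthwise centring rests on the top view.
- **Finger opening:** it read 14 to 15 mm on the 17 mm tube. I put this down to soft pads, and the tube did not slip.

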